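# Balance-check slip-cast teapot handles on a knife edge

## Task

Slide the two bow handles waiting on the flat rail one after the other, without lifting them, out onto the middle of the knife edge, and each time take the hand away to see whether the handle stays level or dips to one side. Push the one that balances on into the sloped lane so that it runs down to the stop; lift the one that dips (undrained slip has left one leg too heavy) off the edge and put it in the grey reclaim tub. Let no handle fall, and leave the other things on the bench where they are.

Things in the scene. Friction and masses are not known exactly. Their poses are not given: they have to be found in the camera images.
- handle_a: clay-coloured bow handle (upside-down U) on the rail, about 0.25 kg. Grip on top: bar 84 mm long (y), 26 wide (x), 18 thick (z), ringed at y = +-21.5 by beads 5 wide, standing out 3 mm, 5 mm below. Legs at y = +-66, feet 30 x 24 mm, ending 85 mm below the grip's underside; 156 mm across. Origin: middle of the grip's underside, what sits on rail and edge; x along the rail, y across, z up.
- handle_b: the other handle: same shape, size, axes and look as handle_a. One of the two is balanced, the other has a leg (at its own +y or -y) heavier; either may stand nearer the knife edge. They start about 90 mm apart, centre to centre, on the feed rail, each kept centred on the rail by its beads (1.5 mm play each side). Sliding one along the rail takes 1 to 2.5 N.
- gauge: the balance gauge, a blue and steel stand fixed to the bench, 460 mm long, 170 wide; origin under the knife edge, on the bench; x = feed direction (feed rail, then knife edge, then lane), y across, z up. Beside the rail, edge and lane (|y| from 20 to 45 mm) there is free room for fingers down to 60 mm below the top of the rail.
- edge (a point): middle of the knife edge: the upper corner of a square steel prism, from x = -35 to +35 mm, 185 mm above the bench; axes as the gauge. A handle with its origin within 20 mm of here rests on the edge alone. Let go, a balanced one stays within 8 degrees of level (it may rock a while); an unbalanced one dips about 13 degrees in half a second and stays so, grip still on the edge, foot on a tip stop.
- feed_rail (a point): middle of the top of the flat steel feed rail, 35 mm wide and 180 mm long (130 mm before the edge's middle, from x = -220 to -40 mm of the gauge), level with the knife edge; axes as the gauge.
- lane_top (a point): upper end of the sloped lane, 40 mm beyond the edge's middle and 1 mm lower: a white low-friction strip 35 mm wide, falling 20 degrees along +x for 186 mm to an upright stop plate with a rubber buffer. A handle pushed until its origin is some 10 mm past this point slides down by itself; axes as the gauge.
- tip_stop (a point): middle of the top of one of two rubber-capped posts (36 x 36 mm) beside the knife edge, at y = +-52 mm of the gauge, 100 mm below the edge: a dipping handle's foot comes to rest on one of them.
- lane_home (a point): on the lane's surface 24 mm up the slope from the stop: where a handle's origin lies when it hangs on the lane against the stop (192 mm beyond the edge's middle, 56 mm lower); axes as the gauge.
- tub: open grey plastic reclaim tub, 250 x 210 mm (its x and y) and 90 mm high, walls and floor 6 mm, fixed; origin under its centre, z up. Its rim lip is 262 x 226 mm. A handle standing or lying inside it is in the tub.
- vase: clay-coloured vase, 120 mm wide, 142 mm high, on the banding wheel (an aluminium turntable 220 mm wide, 117 mm high) at the left; origin under its foot. Leave alone.
- bowl: brown bowl, 130 mm wide, 60 mm high; origin under its foot. Leave alone.
- glaze_jar: blue glaze jar with a black cap, 72 mm wide, 100 mm high; origin under it. Leave alone.
- brush_cup: white cup with brushes, 72 mm wide, 90 mm high, brushes to 175 mm; origin under it. Leave alone.
- rib: round wooden throwing rib lying flat, 76 mm wide, 6 mm thick; origin under its centre. Leave alone.
- wood_tool: wooden modelling tool lying flat, 185 mm long along its x, 8 mm thick; origin under it. Leave alone.
- mould: white plaster mould half, 210 x 160 x 38 mm; origin under its centre. Leave alone.
There are look-alikes about, which are no part of the job. What is shaped like the handle_a but blue or purple is not meant.

How it is judged:
By the outcome, as a careful person would: the job done as asked, in the order asked, and still so for the second after the job is handed in, with the robot touching nothing.
It also fails if it takes over 69 s, if anything falls off the work surface, if the arm or the gripper's body presses on something with over 40 N, if the wrist force passes 120 N, or if a joint passes its speed limit or range.

## Robot

A 6-joint arm with a two-finger parallel gripper is mounted at the origin on the work surface. World frame = base frame: x ahead of the robot, y to its left, z up, the work surface at z = 0. Lengths are in m, angles in degrees, forces in N, time in s.
With the tool pointing down it reaches from about 0.25 to 0.85 m from the base axis. Payload 12.5 kg.
Tool frame: the origin (TCP) lies on the centre line of the jaws, within the pads' length; the fingertips stand 14 mm ahead of it and the grasp point (between the pads) lies 5 mm behind it; z points along the fingers, y is the line along which they close (so a half turn about z gives the same grasp; the last joint's range is limited). The gripper opens to 93 mm and grips with 3 to 60 N. Pads are 15 mm wide; open, the fingers measure 128 mm over their backs; the gripper's body (75 mm by 188 mm) begins 65 mm behind the grasp point.
Start: joints at [58.751, 20.094, 94.641, -0, 65.266, -4.847], TCP at [0.245, 0.493, 0.233] pointing down, gripper open.
Joint ranges: [-157.81, 157.81], [-45, 120.19], [0.68, 151.7], [-89.99, 269.99], [4.06, 180], [-164.3, 164.3]. Speed limits (degrees/s): [127.2, 127.2, 159.86, 180, 180, 180].

## Interface

Orientations are given as [roll, pitch, yaw] about the fixed x, y, z axes, in that order (R = Rz(yaw) Ry(pitch) Rx(roll)).
In Python, from workcell import get_obs, snapshot, camera_info, job_done, outline_of gives the robot as it stands. The module is installed in compiled form; this text tells all that it offers.
- The arm moves only by the tool move_arm, never from a script. Its argument "targets" is a list of rows, each an object with "xyz": the shift along the world's x, y, z normalised to -1 to 1, where 1 is 10 cm, a list of three; "twist": the turn, a rotation vector about the world's x, y, z normalised to -1 to 1, where 1 is 30 degrees, a list of three; "hand": the closure, from 0 (fully open) to 1 (shut). In form: [{"xyz": [x, y, z], "twist": [rx, ry, rz], "hand": hand}, ...]. A call has exactly 5 rows; each row shifts and turns the commanded pose from where the row before left it; what a row does not reach is not made up. A row lasts 1/8 s, in which the tool goes at most 62.5 mm and 10.7 degrees, less where a joint would pass 70% of its speed; a pose out of reach is approached as far as the arm can. A call with a number of a shift or a turn outside -1 to 1 is refused whole. A call with a gripper value outside its range is refused whole. The fingers move at their own pace and stop on an object; "grip_force" is the grip in N (left out, the last holds). Time passes only in rows, so rows that do not move let the fingers close, or fill a call up. It gives the time, the measured TCP pose, the force, the opening and the grip force at its end, in the units of the state.
- get_obs(): the state, without advancing time (a new reading comes with each control period).
- snapshot(name): name is "side" or "top" or "wrist"; returns the picture (480x640x3 uint8, red, green, blue); there is no depth.
- camera_info(name): a dict with "camera_matrix" (3x3 intrinsics, pixels), "k1" (the pictures are not rectified: a ray, as slopes to the right and down, at radius r is drawn at 1 + k1 r^2 times it, then the intrinsics apply), "R" (3x3) and "t" (3): a world point X has camera coordinates R X + t; the wrist camera has in their place "hand_eye" (4x4, takes a point from camera to tool coordinates, whose origin is the TCP and whose axes are the flange's). Camera axes: x right, y down, z forward; pixel columns grow to the right and rows downward; lengths in m; the calibration is good to about 2 mm. A picture is of the moment at which its call begins: read the wrist's pose just before it. camera_info takes no time and is no camera call.
- job_done(): hands the job in; it is judged then, once.
Trained networks look in the newest picture that a camera, given by its name, has taken for a name from the list of things; names that differ only in an ending like _2 or _b are one class to them, and where a whole thing is asked for, a point or a joint stands for the part that bears it (a point fixed in the world has none). Each returns a list of dicts, best first, with "score" (0 to 1); they miss things now and then, are a little off and sometimes report something else, mostly with a low value. They report only what shows in the picture. A call takes as long as a camera call. They do not tell look-alikes from the thing itself.
- outline_of(camera, label): "mask" (480x640 bool, what is visible of it) and "bbox" ([left, top, right, bottom] in pixels, round what is visible of it).
The state is a dict: "clock": time; "q": joint angles; "joint_velocities": joint speeds; "joint_torque": joint torques, N m; "eef_pos": TCP position; "eef_rot": TCP orientation; "contact_force": force on the tool from outside, world axes, zero at the start; "torque": the same for the moment, N m; "gripper_width": finger opening in m; "finger_force": force on a finger pad.
Only numpy, scipy, OpenCV 4.12 (cv2) and the standard library are available. Lean on these libraries where they do the work, as an engineer would, in place of code of your own. Each camera call takes 0.05 s, during which the arm holds its last target. There are 200 camera calls.

## Working session

There is one attempt and no reset: what is moved stays moved. The work goes in short steps, Python scripts to look and compute and a tool call to move; the robot and the scene stay as the last step left them, time stands still between calls to the robot, and variables do not carry over. Pictures are saved under pics/ and viewed, at most 11 in all, crops included, and the job is handed in when it is done.

Besides the shell and the picture viewer there is one more tool, called after "Emit:" as name(argument=value, ...) on one line, values as JSON. move_arm: Moves the arm, as the interface text tells. Its arguments: {"type":"object","properties":{"targets":{"type":"array"},"grip_force":{"type":"number"}},"required":["targets"]}

```bash
mkdir -p pics; python3 - <<'E'
from workcell import *
import cv2,numpy as np
for n in ["side","top"]:
    im=snapshot(n); cv2.imwrite(f"pics/{n}0.png",im[:,:,::-1])
    ci=camera_info(n); print(n,{k:np.round(np.array(v),4).tolist() for k,v in ci.items()})
    for l in ["gauge","handle_a","tub"]:
        for d in outline_of(n,l): print(l,round(d["score"],2),d["bbox"],d["mask"].sum())
print(camera_info("wrist"))
print(get_obs())
E
```

```text
side {'camera_matrix': [[468.4133, 0.0, 321.8669], [0.0, 468.4133, 233.7157], [0.0, 0.0, 1.0]], 'k1': -0.0331, 'R': [[0.9242, -0.3816, 0.0171], [-0.2763, -0.6987, -0.66], [0.2638, 0.6052, -0.7511]], 't': [-0.4322, 0.2551, 1.2985]}
gauge 0.85 [305.5, 170.1, 382.3, 315.3] 3683
handle_a 0.97 [260.1, 247.4, 295.9, 299.3] 596
handle_a 0.84 [328.1, 252.4, 384.8, 289.5] 800
handle_a 0.79 [277.3, 297.6, 299.6, 360.3] 714
handle_a 0.78 [320.2, 231.2, 377.3, 263.9] 702
handle_a 0.74 [250.6, 369.3, 268.1, 444.2] 876
tub 0.88 [321.4, 334.1, 470.0, 470.0] 11526
top {'camera_matrix': [[461.1904, 0.0, 317.129], [0.0, 461.1904, 247.3721], [0.0, 0.0, 1.0]], 'k1': -0.0133, 'R': [[0.0227, -0.9997, 0.0107], [-0.9984, -0.0232, -0.0507], [0.0509, -0.0095, -0.9987]], 't': [0.0468, 0.4825, 1.2519]}
gauge 0.64 [229.3, 180.2, 408.8, 267.2] 4988
handle_a 0.97 [376.0, 199.1, 400.9, 265.0] 821
handle_a 0.86 [426.0, 356.1, 487.9, 381.5] 710
handle_a 0.67 [346.8, 194.3, 368.1, 255.2] 778
handle_a 0.62 [303.5, 279.4, 343.6, 327.0] 662
handle_a 0.56 [368.4, 290.8, 419.8, 335.0] 621
tub 0.79 [451.3, 201.3, 557.2, 314
[... 558 characters left out ...]
0]])}
{'clock': 0.4, 'q': array([ 5.87499903e+01,  2.01003911e+01,  9.46469511e+01, -7.40329013e-05,
        6.52665212e+01, -4.84710026e+00]), 'joint_velocities': array([-0.00822649, -0.11294128, -0.00263454, -0.11583757, -0.03595185,
        0.05423253]), 'joint_torque': array([-3.62167657e-04, -4.96830332e+01, -2.85215360e+01,  6.98875333e-02,
        2.28872284e-02, -4.51272308e-05]), 'eef_pos': array([0.24451423, 0.49258075, 0.23252949]), 'eef_rot': array([-1.79986180e+02, -1.10443357e-03,  1.53597121e+02]), 'contact_force': array([ 0.94244818, -0.5103468 ,  0.05553791]), 'torque': array([ 0.0612993 ,  0.0282497 , -0.03295575]), 'finger_force': 0.0, 'gripper_width': 0.09286837152542536}
```

```bash
python3 -c "
import cv2
a=cv2.imread('pics/side0.png');b=cv2.imread('pics/top0.png')
cv2.imwrite('pics/s1.png',cv2.resize(a[140:460,220:480],None,fx=1.8,fy=1.8))
cv2.imwrite('pics/t1.png',cv2.resize(b[140:400,200:600],None,fx=2,fy=2))"
```

```text
(no output)
```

View pics/s1.png

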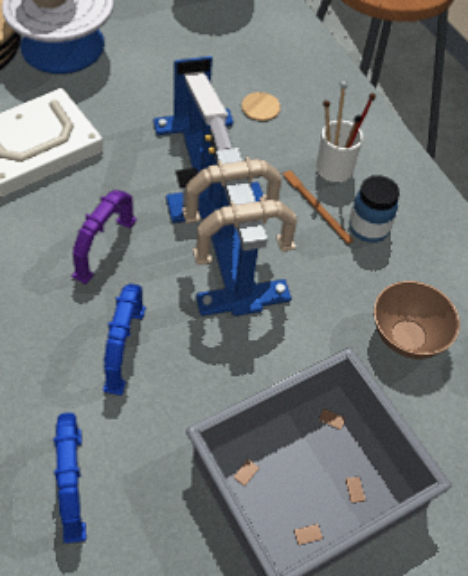

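View pics/t1.png

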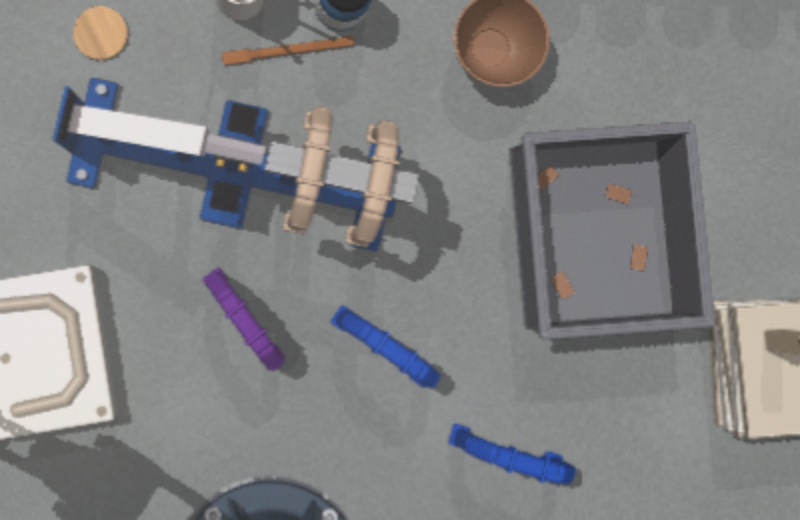

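The side view shows both clay handles on the rail, at about (337,240) and (333,262) full-frame. The feed runs away from the tub, towards +y. In the top view the rail end is near (407,233) and the lane's low end near (237,200). Next I'll fit the gauge pose from the clicks.

```bash
cat > h.py <<'E'
import numpy as np,cv2
from workcell import *
from scipy.optimize import least_squares
def proj(n,X,pose=None):
    c=camera_info(n);K=np.array(c["camera_matrix"]);X=np.atleast_2d(X)
    if n=="wrist":
        from scipy.spatial.transform import Rotation as Ro
        T=np.eye(4);T[:3,:3]=Ro.from_euler('xyz',pose[1],degrees=True).as_matrix();T[:3,3]=pose[0]
        T=np.linalg.inv(T@np.array(c["hand_eye"]));R,t=T[:3,:3],T[:3,3]
    else: R,t=np.array(c["R"]),np.array(c["t"])
    P=X@R.T+t;p=P[:,:2]/P[:,2:];p=p*(1+c["k1"]*(p**2).sum(1,keepdims=True))
    return p@K[:2,:2].T+K[:2,2]
def g2w(g,P):
    P=np.atleast_2d(P).astype(float);a=np.radians(g[2]);c,s=np.cos(a),np.sin(a)
    return np.c_[g[0]+c*P[:,0]-s*P[:,1],g[1]+s*P[:,0]+c*P[:,1],P[:,2]]
def handle(x,y=0,z=.185): # sampled silhouette points
    pts=[]
    for sx in(-.013,.013):
        for yy in np.linspace(-.042,.042,9):
            for zz in(0,.018): pts.append([x+sx,y+yy,z+zz])
    for sx in(-.015,.015):
        for sy in(-1,1):
            for yy in(.054,.078): pts.append([x+sx,y+sy*yy,z-.085])
    return np.array(pts)
E
python3 - <<'E'
from h import *
t=lambda p:np.array(p)/2+[200,140]; s=lambda p:np.array(p)/1.8+[220,140]
M=[("top",[-.22,0,.185],t([415,187])),("top",[.04,0,.184],t([205,140])),("top",[.215,0,.120],t([74,121])),
   ("side",[-.22,0,.185],s([254,238])),("side",[.215,0,.120],s([194,78]))]
f=lambda g:np.concatenate([(proj(n,g2w(g,P))[0]-u) for n,P,u in M])
r=least_squares(f,[.6,.1,82]);g=r.x;print(g,r.fun.round(1))
snapshot("top");hm=[d for d in outline_of("top","handle_a")]
snapshot("side");hs=[d for d in outline_of("side","handle_a")]
import cv2
for n,H in(("top",hm),("side",hs)):
  im=cv2.imread(f"pics/{n}0.png")
  for d in H:
    c=np.array(np.nonzero(d["mask"])[::-1]).mean(1); col=cv2.mean(im,d["mask"].astype(np.uint8))[:3]
    bb=np.array(d["bbox"])
    e=lambda q:np.r_[(lambda p:np.r_[p.min(0),p.max(0)])(proj(n,g2w(g,handle(q[0],q[1]))))-bb]
    rr=least_squares(e,[-.15,0])
    print(n,c.round(1),np.round(col),bb,rr.x.round(4),rr.fun.round(1))
im=cv2.imread("pics/top0.png");im2=cv2.imread("pics/side0.png")
L=[[-.22,.0175,.185],[-.04,.0175,.185],[-.04,-.0175,.185],[-.22,-.0175,.185]];L2=[[.04,.0175,.184],[.215,.0175,.12],[.215,-.0175,.12],[.04,-.0175,.184]]
L3=[[-.018,.034,.085],[.018,.034,.085],[.018,.07,.085],[-.018,.07,.085]];L4=[[a,-b,c] for a,b,c in L3]
o=[]
for n,I,(a,b,w,h) in(("top",im,(225,170,200,120)),("side",im2,(290,165,110,165))):
  k=3 if n=="side" else 3.4
  I=cv2.resize(I[b:b+h,a:a+w],None,fx=k,fy=k,interpolation=cv2.INTER_CUBIC)
  for l in(L,L2,L3,L4): cv2.polylines(I,[((proj(n,g2w(g,l))-[a,b]+.5)*k).astype(int)],True,(0,255,0),1)
  o.append(I)
cv2.imwrite("pics/ov_t.png",o[0]);cv2.imwrite("pics/ov_s.png",o[1])
c=np.zeros((495,680+330,3),np.uint8);c[:o[0].shape[0],:o[0].shape[1]]=o[0];c[:o[1].shape[0],680:680+o[1].shape[1]]=o[1]
cv2.imwrite("pics/ov.png",cv2.resize(c,(800,392)))
# tub
for n in("top","side"):
  snapshot(n);d=outline_of(n,"tub")[0];q=cv2.minAreaRect(np.argwhere(d["mask"])[:,::-1].astype(np.float32));print(n,q,d["bbox"])
E
```

```text
[5.51424775e-01 5.69091979e-02 7.89383841e+01] [ 2.   0.6  0.   0.6 -1.9 -1.4  0.7  1.9 -1.2 -3.3]
top [393.5 313.7] [154.  81.  55.] [363.7 293.7 420.  337.7] [-0.2306  0.203 ] [ 14.3  -9.5 -13.1   9.4]
top [355.1 224.6] [132. 148. 169.] [342.9 194.3 365.3 255.8] [-0.0913 -0.0026] [-1.5 -0.2  1.4  0.2]
top [321.9 300.2] [130.  66. 103.] [306.3 278.2 343.3 326.1] [-0.0613  0.2049] [ 6.1 -7.5 -6.2  7.5]
top [455.5 368.6] [154.  78.  50.] [424.5 354.5 485.4 383.6] [-0.4074  0.3018] [ 13.8 -17.2 -12.6  17.1]
top [388.3 232. ] [128. 144. 164.] [373.  198.6 399.1 262.4] [-0.1706 -0.0057] [-1.   1.   0.9 -1. ]
side [258.1 405.5] [149.  66.  34.] [247.9 370.9 270.  443.4] [-0.4925  0.3012] [-24.4  14.6  24.5 -16.8]
side [347.  240.5] [115. 131. 145.] [321.9 230.6 378.9 264. ] [-0.0987 -0.005 ] [ 0.8 -2.  -0.8  2. ]
side [274.7 266.7] [107.  40.  77.] [258.9 247.3 294.5 297. ] [-0.1433  0.2134] [-11.3   5.2  11.3  -6.1]
side [286.3 326.8] [145.  64.  33.] [274.1 298.  298.5 357.9] [-0.313   0.2123] [-19.5   9.2  19.6 -10.8]
side [355.9 263.9] [117. 134. 148.] [326.8 249.5 385.3 289.1] [-0.1758 -0.0023] [ 0.5  0.7 -0.5 -0.7]
side [340.4 245.9] [111.  85.  70.] [306.1 171.2 381.7 316.4] [-0.0881  0.0119] [ 10.1  55.4 -10.3 -52.4]
top ((505.4116516113281, 254.8358612060547), (105.65773010253906, 97.10009765625), 85.6567611694336) [453.4, 200.9, 555.6, 311.0]
side ((395.0235900878906, 398.04248046875), (106.55006408691406, 118.88539123535156), 60.945396423339844) [323.6, 334.0, 469.4, 470.9]
```

View pics/ov.png

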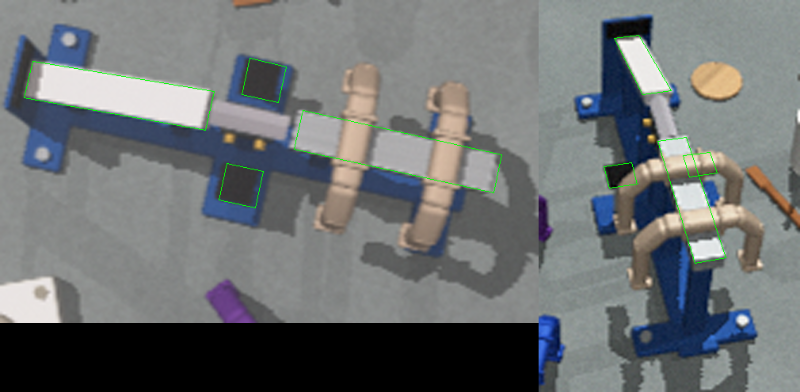

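The overlay fits within about 2 mm, and the handles sit near s = -0.095 and -0.173. I'll move above the rail and refine with the wrist camera.

Emit:
move_arm(targets=[{"xyz": [0,0,0.5],"twist": [0,0,0.1],"hand": 0},{"xyz": [0,0,0.5],"twist": [0,0,0.1],"hand": 0},{"xyz": [0.25,-0.5,0],"twist": [0,0,0.1],"hand": 0},{"xyz": [0.25,-0.5,0],"twist": [0,0,0.1],"hand": 0},{"xyz": [0.25,-0.5,0],"twist": [0,0,0.11],"hand": 0}])

```text
clock: 1.42
eef_pos: [0.32, 0.3411, 0.3328]
eef_rot: [180.0, 0.0, 169.0]
contact_force: [0.8, -0.4, 0.9]
gripper_width: 0.0929
finger_force: 0.0
```

Emit:
move_arm(targets=[{"xyz": [0.25,-0.5,0],"twist": [0,0,0],"hand": 0},{"xyz": [0.25,-0.5,0],"twist": [0,0,0],"hand": 0},{"xyz": [0.25,-0.5,0],"twist": [0,0,0],"hand": 0},{"xyz": [0.25,-0.5,0],"twist": [0,0,0],"hand": 0},{"xyz": [0.25,-0.5,0],"twist": [0,0,0],"hand": 0}])

```text
clock: 2.05
eef_pos: [0.4451, 0.0909, 0.3329]
eef_rot: [180.0, 0.0, 168.9]
contact_force: [1.0, 0.5, -0.1]
gripper_width: 0.0933
finger_force: 0.0
```

Emit:
move_arm(targets=[{"xyz": [0.25,-0.4,0],"twist": [0,0,0],"hand": 0},{"xyz": [0.3,-0.4,0],"twist": [0,0,0],"hand": 0},{"xyz": [0.2,-0.4,0],"twist": [0,0,0],"hand": 0},{"xyz": [0,0,0],"twist": [0,0,0],"hand": 0},{"xyz": [0,0,0],"twist": [0,0,0],"hand": 0}])

```text
clock: 2.68
eef_pos: [0.5193, -0.0271, 0.3325]
eef_rot: [180.0, -0.0, 168.9]
contact_force: [-0.5, 0.3, 0.1]
gripper_width: 0.0927
finger_force: 0.0
```

```bash
python3 - <<'E'
from h import *
o=get_obs();pose=(o["eef_pos"],o["eef_rot"]);print(o["clock"],pose)
im=snapshot("wrist")[:,:,::-1].copy();cv2.imwrite("pics/w1.png",im)
np.savez("w1.npz",p=pose[0],r=pose[1])
g=[.5514,.0569,78.94]
for x in(-.095,-.173):
  for p in proj("wrist",g2w(g,handle(x)),pose): cv2.circle(im,tuple(p.astype(int)),2,(0,255,0),-1)
for a,b in((-.22,-.04),(.04,.06)):
  L=[[a,.0175,.185],[b,.0175,.185],[b,-.0175,.185],[a,-.0175,.185]]
  cv2.polylines(im,[proj("wrist",g2w(g,L),pose).astype(int)],True,(0,0,255),1)
cv2.imwrite("pics/w1o.png",im)
for d in outline_of("wrist","handle_a"): print(d["score"],d["bbox"])
E
```

```text
2.675 (array([ 0.51926348, -0.02705497,  0.33252931]), array([ 1.79989535e+02, -2.37356016e-02,  1.68883992e+02]))
0.95 [287.0, 140.7, 340.3, 335.1]
0.95 [355.4, 0.0, 417.8, 68.8]
0.82 [170.8, 135.6, 247.2, 334.1]
0.81 [89.4, 0.5, 236.7, 59.8]
0.17 [138.3, 123.9, 640.0, 291.7]
```

View pics/w1o.png

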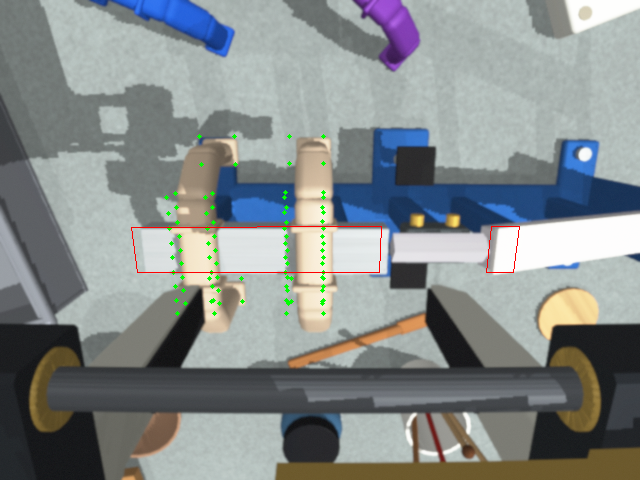

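The wrist view agrees with the fit to about 4 mm: the rail ends at px 387 against 381 predicted, and the handles are at columns ~195 and ~314. I'll refine numerically by fitting the edges.

```bash
python3 - <<'E'
from h import *
from scipy.optimize import minimize
w=np.load("w1.npz");pose=(w["p"],w["r"])
im=cv2.GaussianBlur(cv2.cvtColor(cv2.imread("pics/w1.png"),cv2.COLOR_BGR2GRAY),(0,0),1.2).astype(np.float32)
l=np.linspace(0,1,60)[:,None]
seg=lambda a,b:np.array(a)*(1-l)+np.array(b)*l
def samp(p): return cv2.remap(im,p[:,0].astype(np.float32)[None],p[:,1].astype(np.float32)[None],1)[0]
def cost(g):
  c=0
  for sgn in(1,-1):   # brightness inside minus outside
    for a,b,z0,z1 in((-.215,-.2,.185,.185),(-.15,-.115,.185,.185),(-.07,-.042,.185,.185)):
      d=.002;i=samp(proj("wrist",g2w(g,seg([a,sgn*(.0175-d),z0],[b,sgn*(.0175-d),z1])),pose));o=samp(proj("wrist",g2w(g,seg([a,sgn*(.0175+d),z0],[b,sgn*(.0175+d),z1])),pose))
      c-=np.abs(i-o).mean()
  for x,sg in((-.22,1),(-.04,-1)):
    d=.002;i=samp(proj("wrist",g2w(g,seg([x+sg*d,-.012,.185],[x+sg*d,.012,.185])),pose));o=samp(proj("wrist",g2w(g,seg([x-sg*d,-.012,.185],[x-sg*d,.012,.185])),pose));c-=np.abs(i-o).mean()
  return c
best=min(((cost([.5514+u,.0569+v,78.94+a]),.5514+u,.0569+v,78.94+a) for u in np.arange(-.005,.0051,.001) for v in np.arange(-.003,.0091,.001) for a in np.arange(-2,2.1,.5)))
r=minimize(lambda q:cost([q[0]/1000,q[1]/1000,q[2]]),[best[1]*1e3,best[2]*1e3,best[3]],method="Nelder-Mead");g=np.r_[r.x[:2]/1000,r.x[2]]
print(best,g,r.fun)
# handles: grip band columns at y=0 line on top of bar (z=.203): colour classify along s
I=cv2.imread("pics/w1.png").astype(int)
s=np.arange(-.21,-.05,.0005)
for y in(-.008,0,.008):
  p=proj("wrist",g2w(g,np.c_[s,0*s+y,0*s+.203]),pose).round().astype(int)
  c=I[p[:,1],p[:,0]];m=(c[:,2]-c[:,0])>15
  e=np.flatnonzero(np.diff(m.astype(int)));print(y,s[e].round(4))
d=np.array([np.cos(np.radians(g[2])),np.sin(np.radians(g[2]))])
print("dir",d)
for x in(0,.04,-.095,-.175): print(x,(g[:2]+x*d).round(4))
# tub from top
mk=None
q=cv2.boxPoints(((505.4,254.8),(105.66,97.1),85.66))
c=camera_info("top")
f=lambda t:(proj("top",np.c_[[(t[0]+np.cos(t[2])*a-np.sin(t[2])*b,t[1]+np.sin(t[2])*a+np.cos(t[2])*b,.09) for a,b in((-.131,-.113),(.131,-.113),(.131,.113),(-.131,.113))]])-Q).ravel()
for k in range(4):
  Q=np.roll(q,k,0);r=least_squares(f,[.5,-.4,0]);print("tub",r.x.round(3),np.abs(r.fun).max())
  Q=np.roll(q[::-1],k,0);r=least_squares(f,[.5,-.4,0]);print("tub",r.x.round(3),np.abs(r.fun).max())
E
```

```text
Traceback (most recent call last):
  File "h.py", line 5, in proj
    c=camera_info(n);K=np.array(c["camera_matrix"]);X=np.atleast_2d(X)
ValueError: time passes only in moves, steps and waits
```

```bash
sed -i 's/^def proj/CI={n:camera_info(n) for n in("side","top","wrist")}\ndef proj/; s/c=camera_info(n);K/c=CI[n];K/' h.py; cat > fit.py <<'E'
from h import *
from scipy.optimize import minimize
w=np.load("w1.npz");pose=(w["p"],w["r"])
im=cv2.GaussianBlur(cv2.cvtColor(cv2.imread("pics/w1.png"),cv2.COLOR_BGR2GRAY),(0,0),1.2).astype(np.float32)
l=np.linspace(0,1,60)[:,None]
seg=lambda a,b:np.array(a)*(1-l)+np.array(b)*l
def samp(g,a,b):
  p=proj("wrist",g2w(g,seg(a,b)),pose).astype(np.float32);return cv2.remap(im,p[None,:,0],p[None,:,1],1)[0]
def cost(g):
  c=0;d=.002;z=.185
  for sg in(1,-1):
    for a,b in((-.215,-.2),(-.15,-.115),(-.07,-.042)):
      c-=np.abs(samp(g,[a,sg*(.0175-d),z],[b,sg*(.0175-d),z])-samp(g,[a,sg*(.0175+d),z],[b,sg*(.0175+d),z])).mean()
  for x in(-.22,-.04):
    c-=np.abs(samp(g,[x+d,-.012,z],[x+d,.012,z])-samp(g,[x-d,-.012,z],[x-d,.012,z])).mean()
  return c
best=min(((cost([.5514+u,.0569+v,78.94+a]),.5514+u,.0569+v,78.94+a) for u in np.arange(-.005,.0051,.001) for v in np.arange(-.003,.0091,.001) for a in np.arange(-2,2.1,.5)))
r=minimize(lambda q:cost([q[0]/1000,q[1]/1000,q[2]]),[best[1]*1e3,best[2]*1e3,best[3]],method="Nelder-Mead");g=np.r_[r.x[:2]/1000,r.x[2]]
print(best,g,r.fun);np.save("g.npy",g)
I=cv2.imread("pics/w1.png").astype(int)
s=np.arange(-.21,-.05,.0005)
for y in(-.008,0,.008):
  p=proj("wrist",g2w(g,np.c_[s,0*s+y,0*s+.203]),pose).round().astype(int)
  c=I[p[:,1],p[:,0]];m=(c[:,2]-c[:,0])>15
  e=np.flatnonzero(np.diff(m.astype(int)));print(y,s[e].round(4))
d=np.array([np.cos(np.radians(g[2])),np.sin(np.radians(g[2]))])
print("dir",d)
for x in(0,.04,-.095,-.175): print(x,(g[:2]+x*d).round(4))
q=cv2.boxPoints(((505.4,254.8),(105.66,97.1),85.66))
f=lambda t:(proj("top",np.c_[[(t[0]+np.cos(t[2])*a-np.sin(t[2])*b,t[1]+np.sin(t[2])*a+np.cos(t[2])*b,.09) for a,b in((-.131,-.113),(.131,-.113),(.131,.113),(-.131,.113))]])-Q).ravel()
for k in range(4):
 for qq in(q,q[::-1]):
  Q=np.roll(qq,k,0);r=least_squares(f,[.5,-.4,0]);
  if np.abs(r.fun).max()<12: print("tub",r.x.round(3),np.abs(r.fun).max())
E
python3 fit.py
```

```text
(np.float32(-570.39575), np.float64(0.5534), np.float64(0.0619), np.float64(78.94)) [5.53658534e-01 6.16695015e-02 7.88115233e+01] -573.4496459960938
-0.008 [-0.186  -0.1595 -0.1065 -0.081 ]
0 [-0.1865 -0.1595 -0.1065 -0.081 ]
0.008 [-0.1865 -0.1595 -0.1065 -0.081 ]
dir [0.19403706 0.9809942 ]
0 [0.5537 0.0617]
0.04 [0.5614 0.1009]
-0.095 [ 0.5352 -0.0315]
-0.175 [ 0.5197 -0.11  ]
tub [ 0.47  -0.429 -1.48 ] 9.575455626335241
tub [ 0.47  -0.429 -3.055] 5.7617815592593615
tub [ 0.47  -0.429  1.661] 9.57544277819207
tub [ 0.47  -0.429  0.087] 5.761803209639993
```

Emit:
move_arm(targets=[{"xyz": [0.162,-0.031,0],"twist": [0,0,0],"hand": 0.35},{"xyz": [0,0,-0.3],"twist": [0,0,0],"hand": 0.35},{"xyz": [0,0,-0.3],"twist": [0,0,0],"hand": 0.35},{"xyz": [0,0,-0.1],"twist": [0,0,0],"hand": 0.35},{"xyz": [0,0,0],"twist": [0,0,0],"hand": 0.35}], grip_force=10)

```text
clock: 3.4
eef_pos: [0.5357, -0.03, 0.263]
eef_rot: [180.0, -0.0, 168.9]
contact_force: [0.0, -0.4, 0.6]
gripper_width: 0.0605
finger_force: 0.0
```

```bash
python3 - <<'E'
from h import *
o=get_obs();pose=(o["eef_pos"],o["eef_rot"]);print(o["clock"],pose,o["gripper_width"])
g=np.load("g.npy");P=o["eef_pos"][:2]-g[:2];a=np.radians(g[2]);print("s,y",P@[np.cos(a),np.sin(a)],P@[-np.sin(a),np.cos(a)])
im=snapshot("wrist")[:,:,::-1].copy();cv2.imwrite("pics/w2.png",im)
for p in proj("wrist",g2w(g,handle(-.0937)),pose): cv2.circle(im,tuple(p.astype(int)),2,(0,255,0),-1)
L=[[-.22,.0175,.185],[-.04,.0175,.185],[-.04,-.0175,.185],[-.22,-.0175,.185]]
cv2.polylines(im,[proj("wrist",g2w(g,L),pose).astype(int)],True,(0,0,255),1)
cv2.imwrite("pics/w2o.png",im)
E
```

```text
3.4 (array([ 0.53566625, -0.03000351,  0.2629612 ]), array([ 1.79998364e+02, -7.34531197e-03,  1.68937439e+02])) 0.06047518807615875
s,y -0.09342186786883523 -0.00013763199404868764
```

View pics/w2o.png

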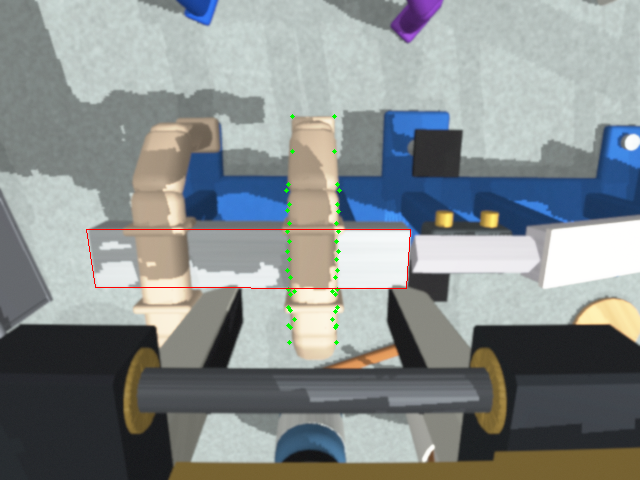

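The model overlay lies on the near handle (cols 288–338) and the rail, and the fingers straddle it. Next I'll descend and grip lightly.

Emit:
move_arm(targets=[{"xyz": [0,0,-0.25],"twist": [0,0,0],"hand": 0.35},{"xyz": [0,0,-0.2],"twist": [0,0,0],"hand": 0.35},{"xyz": [0,0,-0.1],"twist": [0,0,0],"hand": 0.35},{"xyz": [0,0,-0.06],"twist": [0,0,0],"hand": 0.35},{"xyz": [0,0,0],"twist": [0,0,0],"hand": 0.35}])

```text
clock: 4.08
eef_pos: [0.5359, -0.0305, 0.202]
eef_rot: [180.0, 0.0, 168.9]
contact_force: [0.2, 0.5, 0.6]
gripper_width: 0.0601
finger_force: 0.0
```

Emit:
move_arm(targets=[{"xyz": [0,0,0],"twist": [0,0,0],"hand": 0.55},{"xyz": [0,0,0],"twist": [0,0,0],"hand": 0.66},{"xyz": [0,0,0],"twist": [0,0,0],"hand": 0.75},{"xyz": [0,0,0],"twist": [0,0,0],"hand": 0.85},{"xyz": [0,0,0],"twist": [0,0,0],"hand": 0.85}], grip_force=10)

```text
clock: 4.7
eef_pos: [0.5358, -0.0305, 0.2017]
eef_rot: [-180.0, 0.0, 168.9]
contact_force: [-0.4, -0.2, 1.6]
gripper_width: 0.026
finger_force: 10.0
```

Emit:
move_arm(targets=[{"xyz": [0.01,0.0525,0],"twist": [0,0,0],"hand": 0.85},{"xyz": [0.02,0.1,0],"twist": [0,0,0],"hand": 0.85},{"xyz": [0.02,0.1,0],"twist": [0,0,0],"hand": 0.85},{"xyz": [0.02,0.1,0],"twist": [0,0,0],"hand": 0.85},{"xyz": [0.02,0.1,0],"twist": [0,0,0],"hand": 0.85}])

```text
clock: 5.32
eef_pos: [0.5449, 0.0156, 0.2017]
eef_rot: [-180.0, 0.0, 168.9]
contact_force: [0.2, -0.8, 3.0]
gripper_width: 0.0256
finger_force: 10.0
```

Emit:
move_arm(targets=[{"xyz": [0.02,0.1,0],"twist": [0,0,0],"hand": 0.85},{"xyz": [0.02,0.1,0],"twist": [0,0,0],"hand": 0.85},{"xyz": [0.02,0.1,0],"twist": [0,0,0],"hand": 0.85},{"xyz": [0.02,0.1,0],"twist": [0,0,0],"hand": 0.85},{"xyz": [0.01,0.07,0],"twist": [0,0,0],"hand": 0.85}])

```text
clock: 5.95
eef_pos: [0.5538, 0.0625, 0.2016]
eef_rot: [-180.0, -0.0, 168.9]
contact_force: [-0.5, -1.9, 1.3]
gripper_width: 0.0263
finger_force: 10.0
```

```bash
cat > look.py <<'E'
from h import *
import sys
o=get_obs();g=np.load("g.npy");P=o["eef_pos"][:2]-g[:2];a=np.radians(g[2]);print(o["clock"],o["eef_pos"],"s,y",P@[np.cos(a),np.sin(a)],P@[-np.sin(a),np.cos(a)],o["contact_force"],o["gripper_width"])
im={n:snapshot(n)[:,:,::-1] for n in("side","top")}
A=cv2.resize(im["side"][165:330,290:400],None,fx=3,fy=3,interpolation=2);B=cv2.resize(im["top"][165:285,225:425],None,fx=2.2,fy=2.2,interpolation=2)
c=np.zeros((495,790,3),np.uint8);c[:,:330]=A;c[:B.shape[0],340:340+B.shape[1]]=B;cv2.imwrite(f"pics/{sys.argv[1]}.png",c)
E
python3 look.py e1
```

```text
5.95 [0.55384322 0.0624562  0.20158701] s,y 0.0008075856859154311 -2.8524281173572608e-05 [-0.49795061 -1.87799865  1.27310342] 0.02634751725721943
```

Emit:
move_arm(targets=[{"xyz": [0,0,0],"twist": [0,0,0],"hand": 0.62},{"xyz": [0,0,0],"twist": [0,0,0],"hand": 0.45},{"xyz": [0,0,0],"twist": [0,0,0],"hand": 0.35},{"xyz": [0,0,0.2],"twist": [0,0,0],"hand": 0.35},{"xyz": [0,0,0.4],"twist": [0,0,0],"hand": 0.35}])

```text
clock: 6.68
eef_pos: [0.553, 0.0616, 0.2611]
eef_rot: [-180.0, -0.2, 168.9]
contact_force: [-0.7, 0.0, -0.1]
gripper_width: 0.0603
finger_force: 0.0
```

Emit:
move_arm(targets=[{"xyz": [0,0,0.4],"twist": [0,0,0],"hand": 0.35},{"xyz": [0,0,0],"twist": [0,0,0],"hand": 0.35},{"xyz": [0,0,0],"twist": [0,0,0],"hand": 0.35},{"xyz": [0,0,0],"twist": [0,0,0],"hand": 0.35},{"xyz": [0,0,0],"twist": [0,0,0],"hand": 0.35}])

```text
clock: 7.3
eef_pos: [0.5535, 0.0617, 0.3008]
eef_rot: [-180.0, -0.1, 168.9]
contact_force: [-0.4, -0.4, 0.8]
gripper_width: 0.0603
finger_force: 0.0
```

```bash
cat > tilt.py <<'E'
from h import *
import sys
o=get_obs();pose=(o["eef_pos"],o["eef_rot"]);g=np.load("g.npy");print(o["clock"],o["eef_pos"],o["gripper_width"])
im=snapshot("wrist")[:,:,::-1].copy();cv2.imwrite(f"pics/{sys.argv[1]}.png",im)
s=float(sys.argv[2])
for k,(roll,col) in enumerate(((0,(0,255,0)),(13,(0,0,255)),(-13,(255,0,0)))):
  H=handle(0);r=np.radians(roll);H=H-[0,0,.185];H=np.c_[H[:,0]+s,H[:,1]*np.cos(r)-H[:,2]*np.sin(r),H[:,1]*np.sin(r)+H[:,2]*np.cos(r)+.185]
  for p in proj("wrist",g2w(g,H),pose): cv2.circle(im,tuple(p.astype(int)),2,col,-1)
cv2.imwrite(f"pics/{sys.argv[1]}o.png",im)
E
python3 tilt.py b1 0.0008
```

```text
7.3 [0.55349289 0.06174921 0.30076284] 0.06033157647569459
```

View pics/b1o.png

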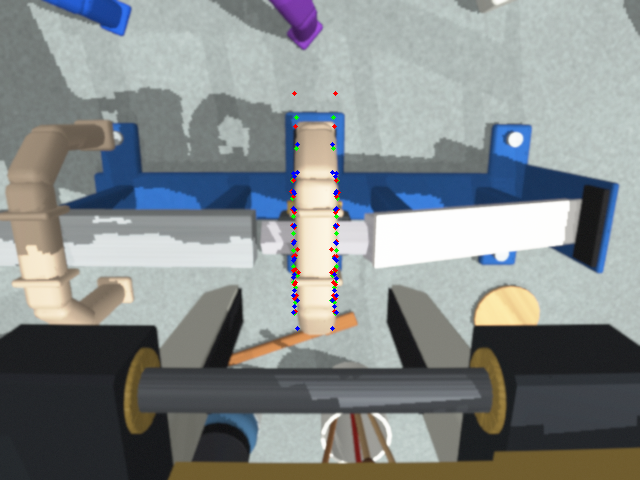

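```bash
cat > roll.py <<'E'
from h import *
import sys
o=get_obs();pose=(o["eef_pos"],o["eef_rot"]);g=np.load("g.npy");s0=float(sys.argv[1])
def Hd(s,y,roll):
  # outer bar ends & leg outline points
  pts=[]
  for sx in(-.013,.013):
    for yy in(-.042,.042,-.02,.02):
      for zz in(0,.018): pts.append([sx,yy,zz])
    for sy in(-1,1):
      for yy in(.054,.078): pts.append([sx*1.15,sy*yy,-.085])
      pts.append([sx,sy*.066,-.003]);pts.append([sx,sy*.074,-.015])
  H=np.array(pts);r=np.radians(roll)
  return np.c_[H[:,0]+s,H[:,1]*np.cos(r)-H[:,2]*np.sin(r)+y,H[:,1]*np.sin(r)+H[:,2]*np.cos(r)+.185]
for n in("wrist","side","top"):
  snapshot(n)
  for d in outline_of(n,"handle_a"):
    bb=np.array(d["bbox"]);c=(bb[:2]+bb[2:])/2;e=proj(n,g2w(g,[s0,0,.17]),pose)[0]
    if np.abs(c-e).max()<25:
      res=[]
      for R in(-13,-6,0,6,13):
        p=proj(n,g2w(g,Hd(s0,0,R)),pose);res.append((R,(np.r_[p.min(0),p.max(0)]-bb).round().tolist()))
      print(n,round(d["score"],2),bb,*res,sep="\n  ")
E
python3 roll.py 0.0008; python3 look.py e2
python3 - <<'E'
import cv2,numpy as np
a=cv2.imread('pics/e1.png')[:,:330];b=cv2.imread('pics/e2.png')[:,:330]
cv2.imwrite('pics/cmp.png',np.hstack([a,b]))
E
```

```text
wrist
  0.61
  [289.3 121.2 342.5 335.2]
  (-13, [4.0, 10.0, -6.0, 13.0])
  (-6, [4.0, 5.0, -6.0, 6.0])
  (0, [3.0, -3.0, -5.0, -1.0])
  (6, [3.0, -15.0, -5.0, -8.0])
  (13, [3.0, -28.0, -4.0, -16.0])
side
  0.75
  [314.6 206.7 371.  237.6]
  (-13, [3.0, -7.0, 3.0, 3.0])
  (-6, [2.0, -6.0, -1.0, 2.0])
  (0, [-0.0, -5.0, -3.0, 1.0])
  (6, [-3.0, -4.0, -4.0, -1.0])
  (13, [-6.0, -3.0, -5.0, -2.0])
top
  0.68
  [226.8 178.3 408.7 266.4]
  (-13, [78.0, 0.0, -78.0, -23.0])
  (-6, [78.0, 4.0, -79.0, -22.0])
  (0, [77.0, 5.0, -80.0, -18.0])
  (6, [76.0, 6.0, -81.0, -15.0])
  (13, [76.0, 8.0, -81.0, -12.0])
top
  0.56
  [310.9 217.6 322.  235.4]
  (-13, [-6.0, -39.0, 8.0, 8.0])
  (-6, [-6.0, -36.0, 7.0, 9.0])
  (0, [-7.0, -35.0, 7.0, 13.0])
  (6, [-8.0, -33.0, 6.0, 16.0])
  (13, [-9.0, -31.0, 6.0, 19.0])
7.65 [0.55372607 0.06177833 0.30158379] s,y 0.00011986488463411934 -4.513070984351756e-05 [ 0.39682202 -0.83381286 -0.77679352] 0.06055514865664573
```

View pics/cmp.png

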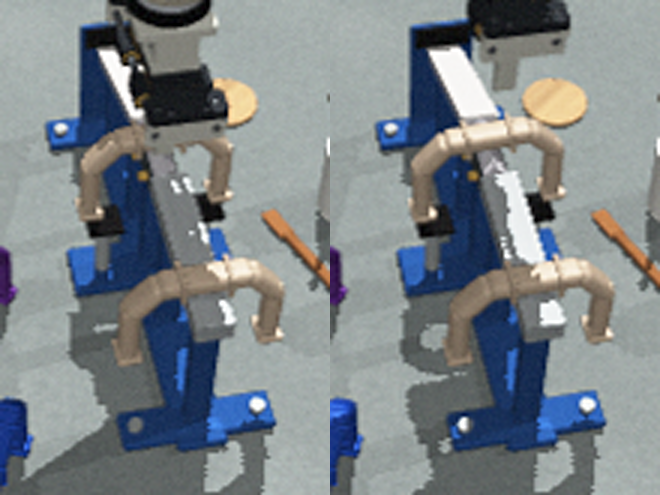

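Held (left) and released 1.5 s (right), both feet are at the same height at about (92,212)/(218,195), so handle 1 is balanced. I'll regrip it lightly, slide it towards the lane, then nudge it from behind.

Emit:
move_arm(targets=[{"xyz": [0,0,-0.4],"twist": [0,0,0],"hand": 0.35},{"xyz": [0,0,-0.4],"twist": [0,0,0],"hand": 0.35},{"xyz": [0,0,-0.15],"twist": [0,0,0],"hand": 0.35},{"xyz": [0,0,-0.04],"twist": [0,0,0],"hand": 0.35},{"xyz": [0,0,0],"twist": [0,0,0],"hand": 0.35}])

```text
clock: 8.38
eef_pos: [0.5543, 0.0618, 0.2037]
eef_rot: [180.0, 0.1, 168.9]
contact_force: [0.2, 0.2, 0.6]
gripper_width: 0.0603
finger_force: 0.0
```

Emit:
move_arm(targets=[{"xyz": [0,0,0],"twist": [0,0,0],"hand": 0.55},{"xyz": [0,0,0],"twist": [0,0,0],"hand": 0.66},{"xyz": [0,0,0],"twist": [0,0,0],"hand": 0.75},{"xyz": [0,0,0],"twist": [0,0,0],"hand": 0.85},{"xyz": [0,0,0],"twist": [0,0,0],"hand": 0.85}])

```text
clock: 9.0
eef_pos: [0.5538, 0.0618, 0.2027]
eef_rot: [-180.0, 0.0, 168.9]
contact_force: [-0.4, 0.6, 1.3]
gripper_width: 0.0258
finger_force: 10.0
```

Emit:
move_arm(targets=[{"xyz": [0.01,0.055,0],"twist": [0,0,0],"hand": 0.85},{"xyz": [0.02,0.1,0],"twist": [0,0,0],"hand": 0.85},{"xyz": [0.02,0.09,0],"twist": [0,0,0],"hand": 0.85},{"xyz": [0.01,0.05,0],"twist": [0,0,0],"hand": 0.85},{"xyz": [0,0,0],"twist": [0,0,0],"hand": 0.85}])

```text
clock: 9.62
eef_pos: [0.5599, 0.092, 0.2027]
eef_rot: [180.0, 0.0, 168.9]
contact_force: [-0.3, 0.6, 2.4]
gripper_width: 0.0263
finger_force: 10.0
```

Emit:
move_arm(targets=[{"xyz": [0,0,0],"twist": [0,0,0],"hand": 0.62},{"xyz": [0,0,0],"twist": [0,0,0],"hand": 0.45},{"xyz": [0,0,0],"twist": [0,0,0],"hand": 0.35},{"xyz": [0,0,0.2],"twist": [0,0,0],"hand": 0.35},{"xyz": [0,0,0.4],"twist": [0,0,0],"hand": 0.35}])

```text
clock: 10.25
eef_pos: [0.559, 0.0911, 0.2621]
eef_rot: [-179.9, -0.2, 168.9]
contact_force: [-0.7, -0.1, -0.6]
gripper_width: 0.0601
finger_force: 0.0
```

Emit:
move_arm(targets=[{"xyz": [-0.03,-0.15,0],"twist": [0,0,0],"hand": 0.7},{"xyz": [-0.065,-0.33,0],"twist": [0,0,0],"hand": 1},{"xyz": [0,0,0],"twist": [0,0,0],"hand": 1},{"xyz": [0,0,0],"twist": [0,0,0],"hand": 1},{"xyz": [0,0,0],"twist": [0,0,0],"hand": 1}])

```text
clock: 10.88
eef_pos: [0.5502, 0.0438, 0.2623]
eef_rot: [180.0, -0.0, 168.9]
contact_force: [-0.3, 0.7, -0.5]
gripper_width: 0.015
finger_force: 0.0
```

```bash
python3 look.py p1; python3 tilt.py p1w 0.031; python3 -c "
import cv2,numpy as np
a=cv2.imread('pics/p1.png')[:,:330];b=cv2.imread('pics/p1wo.png');b=b[60:450,150:600]
c=np.zeros((495,790,3),np.uint8);c[:,:330]=a;c[:390,340:790]=b;cv2.imwrite('pics/p1c.png',c)"
```

```text
10.875 [0.55022823 0.04379339 0.26228131] s,y -0.018201965597453008 -0.00010352189818826633 [-0.34506387  0.69145443 -0.46974229] 0.015045102139872913
10.975 [0.55025456 0.04379637 0.26243012] 0.006867997528221739
```

View pics/p1c.png

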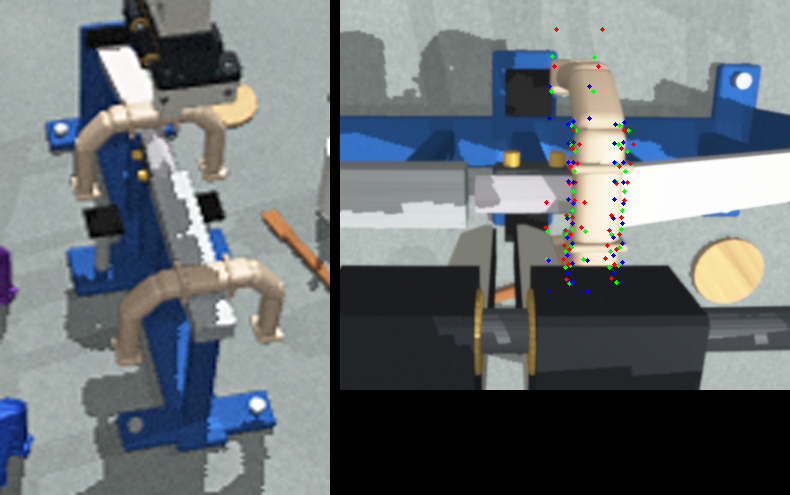

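The released handle is level at s≈0.031, and the closed fingers stand behind it. I'll descend and push it into the lane.

Emit:
move_arm(targets=[{"xyz": [0,0,-0.3],"twist": [0,0,0],"hand": 1},{"xyz": [0,0,-0.2],"twist": [0,0,0],"hand": 1},{"xyz": [0,0,-0.09],"twist": [0,0,0],"hand": 1},{"xyz": [0,0,0],"twist": [0,0,0],"hand": 1},{"xyz": [0,0,0],"twist": [0,0,0],"hand": 1}])

```text
clock: 11.65
eef_pos: [0.5506, 0.0433, 0.2044]
eef_rot: [180.0, 0.1, 168.9]
contact_force: [0.0, -0.1, 0.2]
gripper_width: 0.0008
finger_force: 0.0
```

Emit:
move_arm(targets=[{"xyz": [0.015,0.08,0],"twist": [0,0,0],"hand": 1},{"xyz": [0.015,0.08,0],"twist": [0,0,0],"hand": 1},{"xyz": [0.015,0.08,0],"twist": [0,0,0],"hand": 1},{"xyz": [0.015,0.08,0],"twist": [0,0,0],"hand": 1},{"xyz": [0.01,0.06,0],"twist": [0,0,0],"hand": 1}])

```text
clock: 12.28
eef_pos: [0.5573, 0.0819, 0.2036]
eef_rot: [180.0, -0.0, 168.9]
contact_force: [1.1, -0.2, 1.2]
gripper_width: 0.0006
finger_force: 0.0
```

```bash
cat > hs.py <<'E'
from h import *
o=get_obs();g=np.load("g.npy");P=o["eef_pos"][:2]-g[:2];a=np.radians(g[2]);print(o["clock"],o["eef_pos"],"s",P@[np.cos(a),np.sin(a)])
for n in("side","top"):
  im=snapshot(n)
  for d in outline_of(n,"handle_a"):
    r,_,b,_=cv2.mean(im,d["mask"].astype(np.uint8))
    if r>b+5: print(n,round(d["score"],2),np.round(d["bbox"]))
  for s,z in((.031,.185),(.05,.18),(.1,.163),(.192,.129),(-.173,.185)):
    p=proj(n,g2w(g,handle(s,0,z)));print("  pred",s,np.r_[p.min(0),p.max(0)].round())
E
python3 hs.py
```

```text
12.275 [0.55728877 0.08193928 0.20358446] s 0.020588932854614828
side 0.83 [328. 248. 386. 289.]
  pred 0.031 [313. 195. 365. 231.]
  pred 0.05 [312. 192. 363. 227.]
  pred 0.1 [309. 185. 359. 219.]
  pred 0.192 [304. 173. 351. 207.]
  pred -0.173 [326. 248. 384. 286.]
top 0.93 [372. 201. 396. 264.]
top 0.55 [288. 218. 297. 228.]
  pred 0.031 [292. 184. 317. 246.]
  pred 0.05 [285. 183. 310. 244.]
  pred 0.1 [267. 180. 291. 240.]
  pred 0.192 [232. 175. 258. 234.]
  pred -0.173 [371. 201. 399. 263.]
```

Emit:
move_arm(targets=[{"xyz": [0.01,0.06,0],"twist": [0,0,0],"hand": 1},{"xyz": [0.01,0.06,0],"twist": [0,0,0],"hand": 1},{"xyz": [0.01,0.04,0],"twist": [0,0,0],"hand": 1},{"xyz": [0,0,0],"twist": [0,0,0],"hand": 1},{"xyz": [0,0,0],"twist": [0,0,0],"hand": 1}])

```text
clock: 13.1
eef_pos: [0.5602, 0.0973, 0.2036]
eef_rot: [-180.0, -0.0, 168.9]
contact_force: [0.3, 0.2, -1.1]
gripper_width: 0.001
finger_force: 0.0
```

```bash
python3 hs.py|grep -v pred; python3 look.py p2
```

```text
13.1 [0.56019181 0.09725632 0.20359757] s 0.036178157134610076
side 0.56 [305. 180. 355. 212.]
side 0.56 [326. 252. 386. 288.]
top 0.77 [374. 201. 398. 264.]
top 0.69 [237. 175. 262. 237.]
13.3 [0.56022481 0.09717424 0.20364387] s,y 0.03610404511967765 0.0004477565261986858 [-0.06417793  0.06683026 -0.35945603] 0.0007327907498397282
```

Handle 1 ran down: its boxes match lane_home in both cameras. Now for handle 2 at s = -0.173.

Emit:
move_arm(targets=[{"xyz": [0,0,0.3],"twist": [0,0,0],"hand": 0.9},{"xyz": [0,0,0.3],"twist": [0,0,0],"hand": 0.35},{"xyz": [-0.1,-0.5,0],"twist": [0,0,0],"hand": 0.35},{"xyz": [-0.1,-0.5,0],"twist": [0,0,0],"hand": 0.35},{"xyz": [-0.1,-0.5,0],"twist": [0,0,0],"hand": 0.35}])

```text
clock: 14.02
eef_pos: [0.5298, -0.0541, 0.2638]
eef_rot: [-180.0, 0.0, 168.9]
contact_force: [-0.0, 0.2, -0.3]
gripper_width: 0.0448
finger_force: 0.0
```

Emit:
move_arm(targets=[{"xyz": [-0.1,-0.55,0],"twist": [0,0,0],"hand": 0.35},{"xyz": [0,0,0],"twist": [0,0,0],"hand": 0.35},{"xyz": [0,0,0],"twist": [0,0,0],"hand": 0.35},{"xyz": [0,0,0],"twist": [0,0,0],"hand": 0.35},{"xyz": [0,0,0],"twist": [0,0,0],"hand": 0.35}])

```text
clock: 14.65
eef_pos: [0.5204, -0.1068, 0.2636]
eef_rot: [180.0, -0.0, 169.0]
contact_force: [-0.3, 0.2, 0.8]
gripper_width: 0.0607
finger_force: 0.0
```

```bash
cat > bar.py <<'E'
from h import *
o=get_obs();pose=(o["eef_pos"],o["eef_rot"]);g=np.load("g.npy");P=o["eef_pos"][:2]-g[:2];a=np.radians(g[2]);print(o["clock"],o["eef_pos"],o["gripper_width"],"s,y",P@[np.cos(a),np.sin(a)],P@[-np.sin(a),np.cos(a)])
I=snapshot("wrist")[:,:,::-1].astype(int);cv2.imwrite("pics/bar.png",I)
s=np.arange(-.215,.06,.0005)
for y in(-.005,0,.008):
  p=proj("wrist",g2w(g,np.c_[s,0*s+y,0*s+.203]),pose).round().astype(int);k=(p[:,0]>0)&(p[:,0]<640)&(p[:,1]>0)&(p[:,1]<480)
  c=I[p[k,1],p[k,0]];m=(c[:,2]-c[:,0])>15;print(y,s[k][np.flatnonzero(np.diff(m.astype(int)))].round(4))
E
python3 bar.py; python3 hs.py|grep -v pred
```

```text
14.65 [ 0.52042908 -0.10677755  0.26362903] 0.06071629657798563 s,y -0.17169332427708342 -8.707180809445479e-05
-0.005 [-0.1875 -0.1625]
0 [-0.1875 -0.1625]
0.008 [-0.1875 -0.1625]
14.7 [ 0.52037943 -0.10691543  0.26360344] s -0.17183821585639678
side 0.77 [308. 184. 327. 212.]
side 0.6 [328. 248. 384. 289.]
top 0.72 [233. 172. 272. 235.][ WARN:0@0.591] global loadsave.cpp:1063 imwrite_ Unsupported depth image for selected encoder is fallbacked to CV_8U.
```

Emit:
move_arm(targets=[{"xyz": [-0.005,-0.02,-0.25],"twist": [0,0,0],"hand": 0.35},{"xyz": [0,0,-0.2],"twist": [0,0,0],"hand": 0.35},{"xyz": [0,0,-0.11],"twist": [0,0,0],"hand": 0.35},{"xyz": [0,0,-0.06],"twist": [0,0,0],"hand": 0.35},{"xyz": [0,0,0],"twist": [0,0,0],"hand": 0.35}])

```text
clock: 15.52
eef_pos: [0.5198, -0.1097, 0.2017]
eef_rot: [-180.0, 0.0, 168.9]
contact_force: [-0.4, -0.2, 0.0]
gripper_width: 0.0604
finger_force: 0.0
```

Emit:
move_arm(targets=[{"xyz": [0,0,0],"twist": [0,0,0],"hand": 0.55},{"xyz": [0,0,0],"twist": [0,0,0],"hand": 0.66},{"xyz": [0,0,0],"twist": [0,0,0],"hand": 0.75},{"xyz": [0,0,0],"twist": [0,0,0],"hand": 0.85},{"xyz": [0,0,0],"twist": [0,0,0],"hand": 0.85}])

```text
clock: 16.15
eef_pos: [0.5198, -0.1098, 0.2017]
eef_rot: [-180.0, 0.0, 168.9]
contact_force: [-0.6, -0.6, 1.1]
gripper_width: 0.026
finger_force: 10.0
```

Emit:
move_arm(targets=[{"xyz": [0.01,0.05,0],"twist": [0,0,0],"hand": 0.85},{"xyz": [0.02,0.1,0],"twist": [0,0,0],"hand": 0.85},{"xyz": [0.02,0.1,0],"twist": [0,0,0],"hand": 0.85},{"xyz": [0.02,0.1,0],"twist": [0,0,0],"hand": 0.85},{"xyz": [0.02,0.1,0],"twist": [0,0,0],"hand": 0.85}])

```text
clock: 16.77
eef_pos: [0.5289, -0.0639, 0.2017]
eef_rot: [-180.0, 0.0, 168.9]
contact_force: [0.4, -2.5, 3.7]
gripper_width: 0.0256
finger_force: 10.0
```

Emit:
move_arm(targets=[{"xyz": [0.02,0.1,0],"twist": [0,0,0],"hand": 0.85},{"xyz": [0.02,0.1,0],"twist": [0,0,0],"hand": 0.85},{"xyz": [0.02,0.1,0],"twist": [0,0,0],"hand": 0.85},{"xyz": [0.02,0.1,0],"twist": [0,0,0],"hand": 0.85},{"xyz": [0.02,0.1,0],"twist": [0,0,0],"hand": 0.85}])

```text
clock: 17.4
eef_pos: [0.5389, -0.0141, 0.2017]
eef_rot: [-180.0, 0.0, 168.9]
contact_force: [0.1, -2.8, 4.9]
gripper_width: 0.0261
finger_force: 10.0
```

Emit:
move_arm(targets=[{"xyz": [0.02,0.1,0],"twist": [0,0,0],"hand": 0.85},{"xyz": [0.02,0.1,0],"twist": [0,0,0],"hand": 0.85},{"xyz": [0.02,0.1,0],"twist": [0,0,0],"hand": 0.85},{"xyz": [0.02,0.1,0],"twist": [0,0,0],"hand": 0.85},{"xyz": [0.02,0.1,0],"twist": [0,0,0],"hand": 0.85}])

```text
clock: 18.02
eef_pos: [0.5488, 0.036, 0.2016]
eef_rot: [-180.0, -0.0, 168.9]
contact_force: [-0.1, -1.1, 2.5]
gripper_width: 0.0255
finger_force: 10.0
```

Emit:
move_arm(targets=[{"xyz": [0.02,0.1,0],"twist": [0,0,0],"hand": 0.85},{"xyz": [0.02,0.1,0],"twist": [0,0,0],"hand": 0.85},{"xyz": [0.01,0.06,0],"twist": [0,0,0],"hand": 0.85},{"xyz": [0,0,0],"twist": [0,0,0],"hand": 0.85},{"xyz": [0,0,0],"twist": [0,0,0],"hand": 0.85}])

```text
clock: 18.65
eef_pos: [0.5537, 0.0615, 0.2016]
eef_rot: [180.0, -0.0, 168.9]
contact_force: [0.5, 1.6, 2.2]
gripper_width: 0.0258
finger_force: 10.0
```

```bash
python3 look.py e3; python3 hs.py | grep -v pred
```

```text
18.65 [0.55369008 0.06146915 0.20155712] s,y -0.00019042573014751036 -6.981773627035553e-05 [0.5486418  1.57739929 2.15556822] 0.025765136440235866
18.75 [0.55366537 0.0612561  0.20157525] s -0.00040421665843982875
side 0.59 [314. 206. 366. 242.]
side 0.53 [307. 178. 328. 212.]
top 0.91 [233. 174. 269. 235.]
top 0.57 [310. 224. 320. 228.]
top 0.18 [235. 142. 261. 172.]
```

Emit:
move_arm(targets=[{"xyz": [0,0,0],"twist": [0,0,0],"hand": 0.62},{"xyz": [0,0,0],"twist": [0,0,0],"hand": 0.45},{"xyz": [0,0,0],"twist": [0,0,0],"hand": 0.35},{"xyz": [0,0,0.2],"twist": [0,0,0],"hand": 0.35},{"xyz": [0,0,0.4],"twist": [0,0,0],"hand": 0.35}])

```text
clock: 19.58
eef_pos: [0.553, 0.0612, 0.2611]
eef_rot: [-180.0, -0.2, 168.9]
contact_force: [0.5, -0.6, -0.2]
gripper_width: 0.0602
finger_force: 0.0
```

Emit:
move_arm(targets=[{"xyz": [0,0,0.4],"twist": [0,0,0],"hand": 0.35},{"xyz": [0,0,0],"twist": [0,0,0],"hand": 0.35},{"xyz": [0,0,0],"twist": [0,0,0],"hand": 0.35},{"xyz": [0,0,0],"twist": [0,0,0],"hand": 0.35},{"xyz": [0,0,0],"twist": [0,0,0],"hand": 0.35}])

```text
clock: 20.2
eef_pos: [0.5535, 0.0613, 0.3008]
eef_rot: [-180.0, -0.1, 168.9]
contact_force: [0.3, -0.0, 0.4]
gripper_width: 0.0608
finger_force: 0.0
```

```bash
python3 bar.py 2>/dev/null; python3 look.py e4; python3 roll.py 0 | head -20; python3 -c "
import cv2,numpy as np
a=cv2.imread('pics/e4.png')[:,:330];b=cv2.imread('pics/bar.png')[60:450,150:600]
c=np.zeros((495,790,3),np.uint8);c[:,:330]=a;c[:390,340:790]=b;cv2.imwrite('pics/e4c.png',c)"
```

```text
20.2 [0.55349937 0.06125545 0.30077003] 0.06078505631911419 s,y -0.00043706795303012554 7.58012749460134e-05
-0.005 [-0.0125  0.0125]
0 [-0.013   0.0125]
0.008 [-0.013   0.0125]
20.25 [0.55356128 0.06126999 0.30096103] s,y -0.0004107870557019921 1.7884493840852103e-05 [-0.6263178   0.1709516  -0.07668308] 0.060188412318784544
wrist
  0.77
  [287.5 130.4 338.9 351.5]
  (-13, [5.0, 0.0, -3.0, -4.0])
  (-6, [5.0, -4.0, -3.0, -11.0])
  (0, [4.0, -13.0, -2.0, -18.0])
  (6, [4.0, -25.0, -2.0, -25.0])
  (13, [4.0, -37.0, -2.0, -33.0])
side
  0.71
  [305.1 178.  354.6 210.6]
  (-13, [13.0, 22.0, 19.0, 30.0])
  (-6, [12.0, 23.0, 16.0, 29.0])
  (0, [10.0, 24.0, 14.0, 28.0])
  (6, [7.0, 25.0, 13.0, 27.0])
  (13, [4.0, 26.0, 11.0, 25.0])
side
  0.6
  [318.5 201.9 371.9 243.1]
  (-13, [-1.0, -2.0, 2.0, -2.0])
```

View pics/e4c.png

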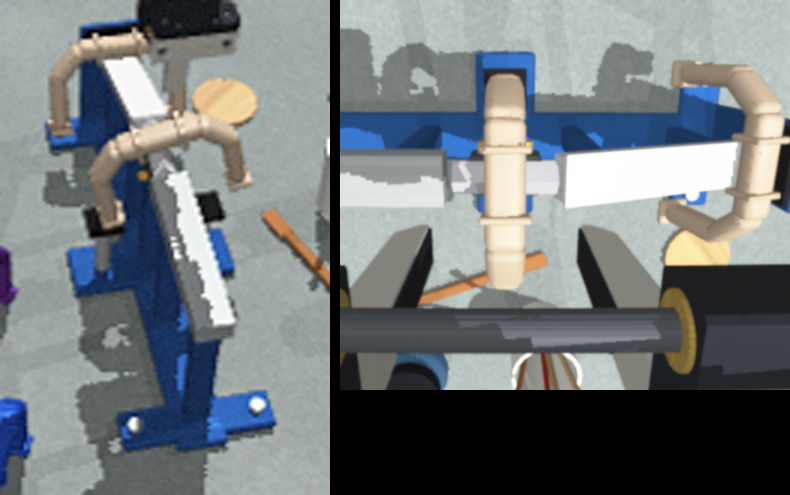

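Handle 2 has dipped about 13° towards the robot, its foot on the stop at (108,220), and handle 1 rests at the lane stop. I'll grip handle 2 where it lies and lift it off.

Emit:
move_arm(targets=[{"xyz": [0,0,-0.4],"twist": [0,0,0],"hand": 0.35},{"xyz": [0,0,-0.4],"twist": [0,0,0],"hand": 0.35},{"xyz": [0,0,-0.15],"twist": [0,0,0],"hand": 0.35},{"xyz": [0,0,-0.05],"twist": [0,0,0],"hand": 0.35},{"xyz": [0,0,0],"twist": [0,0,0],"hand": 0.35}])

```text
clock: 21.28
eef_pos: [0.5543, 0.0613, 0.2026]
eef_rot: [180.0, 0.1, 168.9]
contact_force: [-0.7, -0.6, 0.6]
gripper_width: 0.0606
finger_force: 0.0
```

Emit:
move_arm(targets=[{"xyz": [0,0,0],"twist": [0,0,0],"hand": 0.55},{"xyz": [0,0,0],"twist": [0,0,0],"hand": 0.66},{"xyz": [0,0,0],"twist": [0,0,0],"hand": 0.75},{"xyz": [0,0,0],"twist": [0,0,0],"hand": 0.85},{"xyz": [0,0,0],"twist": [0,0,0],"hand": 0.9}], grip_force=30)

```text
clock: 21.9
eef_pos: [0.5537, 0.0613, 0.2017]
eef_rot: [-180.0, 0.0, 168.9]
contact_force: [-0.4, -0.0, 1.2]
gripper_width: 0.026
finger_force: 30.0
```

Emit:
move_arm(targets=[{"xyz": [0,0,0.05],"twist": [0,0,0],"hand": 0.9},{"xyz": [0,0,0.15],"twist": [0,0,0],"hand": 0.9},{"xyz": [0,0,0.2],"twist": [0,0,0],"hand": 0.9},{"xyz": [0,0,0.2],"twist": [0,0,0],"hand": 0.9},{"xyz": [0,0,0.2],"twist": [0,0,0],"hand": 0.9}])

```text
clock: 22.52
eef_pos: [0.5537, 0.0613, 0.2832]
eef_rot: [180.0, 0.0, 168.9]
contact_force: [0.5, 0.1, -2.1]
gripper_width: 0.0258
finger_force: 30.0
```

```bash
python3 look.py g1;  python3 hs.py | grep -v pred
```

```text
22.525 [0.55372404 0.06128259 0.28323404] s,y -0.0003668499480163213 -0.00013933455084080737 [ 0.49363646  0.10287319 -2.14656794] 0.02575620619182468
22.625 [0.55458862 0.06133981 0.28437952] s -0.00014295200233563736
side 0.88 [304. 178. 356. 212.]
top 0.8 [236. 174. 269. 237.]
top 0.7 [307. 216. 320. 234.]
top 0.32 [ 68. 242. 124. 290.]
```

Emit:
move_arm(targets=[{"xyz": [0,0,0.25],"twist": [0.02,0.1,0],"hand": 0.9},{"xyz": [0,0,0.25],"twist": [0.02,0.11,0],"hand": 0.9},{"xyz": [-0.04,-0.25,0],"twist": [0.02,0.11,0],"hand": 0.9},{"xyz": [-0.08,-0.45,0],"twist": [0.02,0.1,0],"hand": 0.9},{"xyz": [-0.08,-0.5,0],"twist": [0,0,0],"hand": 0.9}])

```text
clock: 23.45
eef_pos: [0.5336, -0.0598, 0.3304]
eef_rot: [-179.9, -13.0, 168.9]
contact_force: [0.7, 0.3, -2.0]
gripper_width: 0.0256
finger_force: 30.0
```

Emit:
move_arm(targets=[{"xyz": [-0.08,-0.5,0],"twist": [0,0,0],"hand": 0.9},{"xyz": [-0.08,-0.5,0],"twist": [0,0,0],"hand": 0.9},{"xyz": [-0.08,-0.5,0],"twist": [0,0,0],"hand": 0.9},{"xyz": [-0.08,-0.5,0],"twist": [0,0,0],"hand": 0.9},{"xyz": [-0.08,-0.5,0],"twist": [0,0,0],"hand": 0.9}])

```text
clock: 24.08
eef_pos: [0.4932, -0.3103, 0.3308]
eef_rot: [-180.0, -12.9, 168.9]
contact_force: [0.5, 0.2, -2.7]
gripper_width: 0.0257
finger_force: 30.0
```

Emit:
move_arm(targets=[{"xyz": [-0.08,-0.5,0],"twist": [0,0,0],"hand": 0.9},{"xyz": [-0.08,-0.45,0],"twist": [0,0,0],"hand": 0.9},{"xyz": [-0.06,-0.25,0],"twist": [0,0,0],"hand": 0.9},{"xyz": [0,0,0],"twist": [0,0,0],"hand": 0.9},{"xyz": [0,0,0],"twist": [0,0,0],"hand": 0.9}])

```text
clock: 24.7
eef_pos: [0.4721, -0.4277, 0.3314]
eef_rot: [-180.0, -12.8, 168.9]
contact_force: [-0.3, -1.4, -2.5]
gripper_width: 0.0257
finger_force: 30.0
```

```bash
python3 - <<'E'
from h import *
o=get_obs();print(o["clock"],o["eef_pos"],o["eef_rot"],o["gripper_width"])
A=snapshot("side")[:,:,::-1];B=snapshot("top")[:,:,::-1]
c=np.zeros((480,800,3),np.uint8);c[:,:380]=cv2.resize(A[160:475,280:530],(380,480));c[:,390:800]=cv2.resize(B[150:380,400:597],(410,480));cv2.imwrite("pics/tub.png",c)
E
```

```text
24.7 [ 0.47213823 -0.42768128  0.33142311] [-179.96937766  -12.84081451  168.94226822] 0.02572918355941817
```

View pics/tub.png

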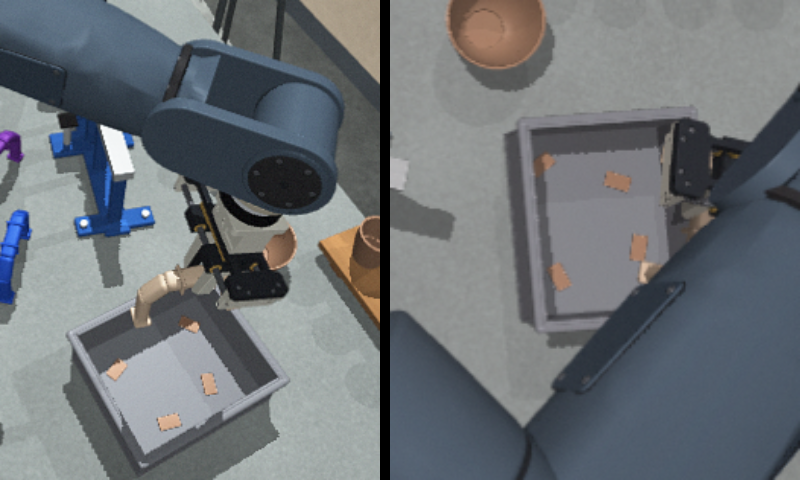

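Handle 2 hangs level over the tub; the rim centre is near px (509,255), about 10 mm further to -y. I'll shift and lower it.

Emit:
move_arm(targets=[{"xyz": [0,-0.1,-0.2],"twist": [0,0,0],"hand": 0.9},{"xyz": [0,0,-0.4],"twist": [0,0,0],"hand": 0.9},{"xyz": [0,0,-0.4],"twist": [0,0,0],"hand": 0.9},{"xyz": [0,0,-0.4],"twist": [0,0,0],"hand": 0.9},{"xyz": [0,0,-0.3],"twist": [0,0,0],"hand": 0.9}])

```text
clock: 25.42
eef_pos: [0.4711, -0.4381, 0.1584]
eef_rot: [180.0, -12.9, 168.9]
contact_force: [-0.1, 0.4, -1.9]
gripper_width: 0.026
finger_force: 30.0
```

Emit:
move_arm(targets=[{"xyz": [0,0,-0.2],"twist": [0,0,0],"hand": 0.9},{"xyz": [0,0,-0.15],"twist": [0,0,0],"hand": 0.9},{"xyz": [0,0,-0.08],"twist": [0,0,0],"hand": 0.9},{"xyz": [0,0,-0.05],"twist": [0,0,0],"hand": 0.9},{"xyz": [0,0,0],"twist": [0,0,0],"hand": 0.9}])

```text
clock: 26.05
eef_pos: [0.4718, -0.4388, 0.1139]
eef_rot: [-179.9, -12.8, 168.9]
contact_force: [-0.1, 0.2, -3.0]
gripper_width: 0.0257
finger_force: 30.0
```

Emit:
move_arm(targets=[{"xyz": [0,0,-0.02],"twist": [0,0,0],"hand": 0.9},{"xyz": [0,0,-0.02],"twist": [0,0,0],"hand": 0.9},{"xyz": [0,0,-0.01],"twist": [0,0,0],"hand": 0.9},{"xyz": [0,0,0],"twist": [0,0,0],"hand": 0.9},{"xyz": [0,0,0],"twist": [0,0,0],"hand": 0.9}])

```text
clock: 26.68
eef_pos: [0.4718, -0.4388, 0.1087]
eef_rot: [-179.9, -12.8, 168.9]
contact_force: [-0.5, 0.3, -2.9]
gripper_width: 0.0256
finger_force: 30.0
```

Emit:
move_arm(targets=[{"xyz": [0,0,-0.01],"twist": [0,0,0],"hand": 0.9},{"xyz": [0,0,-0.01],"twist": [0,0,0],"hand": 0.9},{"xyz": [0,0,0],"twist": [0,0,0],"hand": 0.9},{"xyz": [0,0,0],"twist": [0,0,0],"hand": 0.9},{"xyz": [0,0,0],"twist": [0,0,0],"hand": 0.9}])

```text
clock: 27.3
eef_pos: [0.472, -0.4391, 0.1076]
eef_rot: [-179.9, -12.8, 168.9]
contact_force: [0.6, 1.0, 5.4]
gripper_width: 0.0257
finger_force: 30.0
```

Touchdown. I'll release and retreat along the tool axis.

Emit:
move_arm(targets=[{"xyz": [0,0,0],"twist": [0,0,0],"hand": 0.62},{"xyz": [0,0,0],"twist": [0,0,0],"hand": 0.45},{"xyz": [0,0,0],"twist": [0,0,0],"hand": 0.35},{"xyz": [0.04,-0.01,0.2],"twist": [0,0,0],"hand": 0.35},{"xyz": [0.08,-0.02,0.35],"twist": [0,0,0],"hand": 0.35}])

```text
clock: 27.92
eef_pos: [0.4832, -0.4413, 0.1611]
eef_rot: [180.0, -13.0, 168.9]
contact_force: [-0.2, -0.7, 0.2]
gripper_width: 0.0602
finger_force: 0.0
```

Emit:
move_arm(targets=[{"xyz": [0,0,0.5],"twist": [-0.02,-0.1,0],"hand": 0.35},{"xyz": [0,0,0.5],"twist": [-0.02,-0.11,0],"hand": 0.35},{"xyz": [0,0,0.5],"twist": [-0.02,-0.11,0],"hand": 0.35},{"xyz": [-0.3,0.3,0.3],"twist": [-0.02,-0.1,0],"hand": 0.35},{"xyz": [-0.3,0.4,0],"twist": [0,0,0],"hand": 0.35}])

```text
clock: 28.55
eef_pos: [0.423, -0.3716, 0.344]
eef_rot: [-179.9, 0.2, 168.8]
contact_force: [0.3, 0.1, -0.1]
gripper_width: 0.0603
finger_force: 0.0
```

Emit:
move_arm(targets=[{"xyz": [-0.3,0.5,0],"twist": [0,0,0],"hand": 0.35},{"xyz": [-0.3,0.5,0],"twist": [0,0,0],"hand": 0.35},{"xyz": [0,0.5,0],"twist": [0,0,0],"hand": 0.35},{"xyz": [0,0,0],"twist": [0,0,0],"hand": 0.35},{"xyz": [0,0,0],"twist": [0,0,0],"hand": 0.35}])

```text
clock: 29.18
eef_pos: [0.3639, -0.2221, 0.3418]
eef_rot: [-180.0, 0.0, 168.9]
contact_force: [-0.5, 0.1, 0.5]
gripper_width: 0.0603
finger_force: 0.0
```

```bash
python3 - <<'E'
from h import *
o=get_obs();print(o["clock"],o["eef_pos"],o["contact_force"])
A=snapshot("side")[:,:,::-1];B=snapshot("top")[:,:,::-1]
c=np.zeros((480,800,3),np.uint8);c[:,:380]=cv2.resize(A[160:475,230:480],(380,480));c[:,390:800]=cv2.resize(B[120:400,210:580],(410,310)).repeat(1,0)[:310].copy() if 0 else 0
b=cv2.resize(B[130:400,220:580],(410,308));c[:308,390:800]=b;cv2.imwrite("pics/fin.png",c)
E
```

```text
29.175 [ 0.36392448 -0.22208974  0.34182431] [-0.52198589  0.05959122  0.45877809]
```

View pics/fin.png

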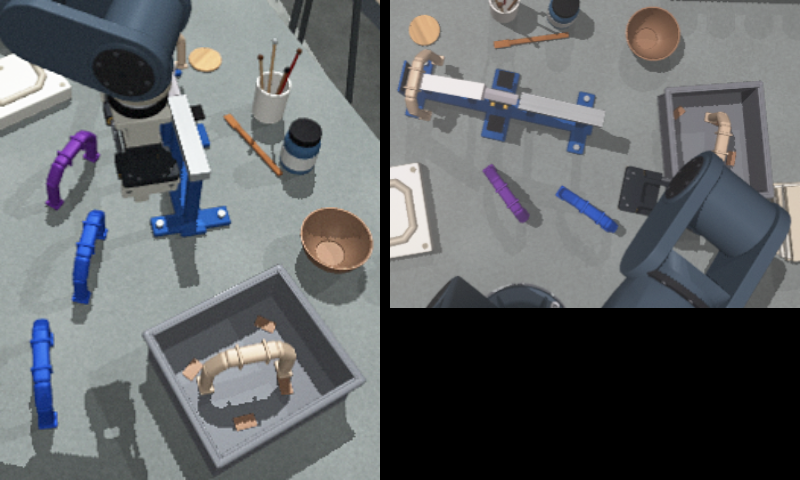

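Handle 2 stands in the tub at about (248,365) in the left picture. Handle 1 hangs against the stop at about (415,80) in the right one, and nothing else has moved.

```bash
python3 -c "from workcell import job_done; print(job_done())"
```

```text
the job is handed in; nothing more can be done
None
```

Job handed in at about 29 s: the handle nearer the edge balanced and ran down the lane to the stop; the other dipped and now stands in the grey tub. No handle fell, and nothing else on the bench in the last pictures had moved.

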